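# Hold the dusting stencil over the loaf cake

## Robot

A 6-joint arm with a two-finger parallel gripper is mounted at the origin on the work surface. World frame = base frame: x ahead of the robot, y to its left, z up, the work surface at z = 0. Lengths are in mm, angles in degrees, forces in N, time in s.
With the tool pointing down it reaches from about 350 to 850 mm from the base axis. Payload 8.1 kg.
Tool frame: the origin (TCP) lies midway between the tips of the shut fingers; the grasp point (between the pads) lies 19 mm behind it; z points along the fingers, y is the direction in which the jaws open and shut (so a half turn about z gives the same grasp; the last joint's range is limited). The gripper opens to 85 mm and grips with 20 to 120 N. Pads are 22 mm wide; open, the fingers measure 114 mm over their backs; the gripper's body (76 mm by 85 mm) begins 54 mm behind the grasp point. The pads swing forward as they close: fully open they stand 13 mm farther back than shut.
Start: joints at [-73.362, 7.471, 85.268, -0, 87.261, -4.893], TCP at [220.23, -558.125, 231.292] pointing down, gripper open.
Joint ranges: [-169.43, 169.43], [-51.17, 129.36], [1.28, 143.12], [-76.62, 256.62], [0, 156.53], [-152.29, 152.29]. Speed limits (degrees/s): [136.94, 136.94, 159.86, 180, 180, 180].

## Interface

Orientations are given as [roll, pitch, yaw] about the fixed x, y, z axes, in that order (R = Rz(yaw) Ry(pitch) Rx(roll)).
In Python, from bench import r gives the robot as it stands.
- The arm moves only by the shell command python3 -m jog 'ROWS' [FORCE]. ROWS is JSON, a list of rows, each a list of 5 numbers: the shift along the tool's x, y, z in m, then the turn about the tool's z in rad, then the opening, from 0 (shut) to 1 (fully open). A call has 1 to 20 rows; each row is the pose to reach, as a shift and turn from the pose measured when the call began, along the tool's axes at that moment; what a row does not reach only later rows make up. A row lasts 1/10 s, in which the tool goes at most 50 mm and 8.59 degrees, less where a joint would pass 70% of its speed; a pose out of reach is approached as far as the arm can. A call with a gripper value outside its range is refused whole. The fingers move at their own pace and stop on an object; FORCE is the grip in N (left out, the last holds). Time passes only in rows, so rows that repeat a pose let the fingers close. It gives the time, the measured TCP pose, the force and the opening at its end, in the units of the state.
- r.sense(): the state, without advancing time (a new reading comes with each control period).
- r.snapshot(name): name is "scene" or "top" or "wrist"; returns a dict with "pixels" (480x640x3 uint8, red, green, blue), "K" (3x3 intrinsics, pixels), "R" (3x3) and "t" (3): a world point X has camera coordinates R X + t. Camera axes: x right, y down, z forward; pixel columns grow to the right and rows downward; lengths in mm; the calibration is good to about 2 mm. The wrist camera is an equidistant fisheye: a pixel r from the principal point sees the ray r / f radians off the axis. A picture is of the moment at which its call begins. There is no depth.
- r.hand_in(): hands the job in, once; it reports no verdict.
The state is a dict: "time": time; "joint_pos": joint angles; "qd": joint speeds; "joint_efforts": joint torques, N m; "tool_pos": TCP position; "tcp_rot": TCP orientation; "ft_force": force on the tool from outside, world axes, zero at the start; "wrist_torque": the same for the moment, N m; "finger_gap": finger opening in mm.
Only numpy, scipy, OpenCV 4.12 (cv2) and the standard library are available. Lean on these libraries where they do the work, as an engineer would, in place of code of your own. Each camera call takes 0.05 s, during which the arm holds its last target.

## Task

Lift the rectangular dusting stencil up and off its peg, carry it over the glass divider and the jars, and hold it level about a centimetre above the cream of the loaf cake, centred on it and lined up with its long sides, so that the cocoa can be dusted through it. The stencil must never touch the cake, and everything else stays where it stands, the round stencil on its peg too. Finish while still holding the stencil there, quite still: do not let go or put it down.

Things in the scene. Friction and masses are not known exactly. Their poses are not given: they have to be found in the camera images.
- loaf_stencil: rectangular dusting stencil, 0.09 to 0.18 kg: level pierced steel plate, and beyond the middle of one short edge an upright black grip 24 mm wide (y), 12 thick (x), 38 to 125 mm above the plate. The grip's top is a hanging eye open along x, 14 wide, 30 high, closed by a 5 mm top bar. Origin below the grip, level with the plate's underside; z up; plate on the -x side. Hangs level
- loaf_stencil_grip (a point): place to grip the rectangular stencil: on the grip's axis, 28 mm below its top, 97 mm above the plate's underside; 24 mm wide along y (squeeze along y, from above: a 10 mm post stands right behind it at +x, the peg goes through its eye). Axes as the stencil's. Not given while held
- loaf_stencil_plate (a point): centre of the underside of the rectangular plate, 140 mm (x) by 90 mm (y), 2 mm thick; z up. 82 mm from the grip's axis towards -x, 97 mm below the grip point; at the start 125 mm above the counter, pointing towards the robot. Not given while held
- loaf_cake_top (a point): centre of the flat white cream top of the loaf cake, which is a layered rectangular cake 130 x 80 mm on a card 150 x 100 mm, loose, top 58 mm above the counter; x along its long (130 mm) side, z up. Either way round is the same for the stencil
- stand: fixed steel stand; origin on the counter, x away from the robot. Two posts, 10 mm square, 261 high, at x 30, y -75 and +75 mm. A 6 mm peg slants up 25 degrees from each post's front (root 238, tip 252 mm high, 15 mm beyond the hung grip's front). To free a stencil raise it 13 mm (10 to 18 will do), then draw it along the stand's -x by 40 mm. Either stencil may hang on either post
- disc_stencil_grip (a point): the same point on the grip of the other stencil, which has a round plate 110 mm across and hangs in the same way, at the same height, from the stand's other peg. Stays there
- divider: low clear glass divider with a steel top rail, fixed, between the stand and the jars: 366 mm long along x, 12 mm thick, 100 mm high. Origin under its middle on the counter
- round_cake: round cake, 100 mm across, 58 mm high, on a round card 120 mm across, same layers as the loaf cake; loose. Origin under its centre. Stays
- jar0: closed dessert jar with a black lid, 69 mm across, 85 mm high, loose, one of a row of four along x between the divider and the cakes. Origin under its centre. Stays
- jar1: closed dessert jar with a black lid, 69 mm across, 85 mm high, loose, one of a row of four along x between the divider and the cakes. Origin under its centre. Stays
- jar2: closed dessert jar with a black lid, 69 mm across, 85 mm high, loose, one of a row of four along x between the divider and the cakes. Origin under its centre. Stays
- jar3: closed dessert jar with a black lid, 69 mm across, 85 mm high, loose, one of a row of four along x between the divider and the cakes. Origin under its centre. Stays
- tin0: aluminium oil tin, 64 mm across, 164 mm high, loose, behind the stand. Origin under its centre. Stays
- tin1: aluminium oil tin, 64 mm across, 164 mm high, loose, behind the stand. Origin under its centre. Stays
- shaker: steel cocoa shaker, 65 mm across, 101 mm high, loose, beyond the cakes. Origin under its centre. Stays
Not all that is in view belongs to the job. Leave any green or yellow look-alike of the loaf_stencil alone.

How it is judged (in metres and radians):
On the way:
1. the rectangular stencil is off its peg: held by the fingers, clear of the stand, at least 30 mm from where it hung and its plate still above the counter by 90 mm or more (contact force between the fingers and loaf_stencil above 1 N and contact force between loaf_stencil and stand below 0.05 N and distance of loaf_stencil_grip from where it was at the start of the episode above 0.03 m and height (world z) of loaf_stencil_plate above 0.09 m), for 0.2 s.
At the end, for the whole second after the job is handed in: Stencil held by the fingers alone, still: underside 3 to 22 mm above the loaf cake's cream, centres within 12 mm, long sides within 8 deg (either way round), level within 4.6 deg. Loaf cake within 10 mm of its start, round stencil 20 mm, jars, tins, shaker, round cake 30 mm, upright (z of loaf_stencil_plate in the frame of loaf_cake_top between 0.003 and 0.022 m and horizontal distance between loaf_stencil_plate and loaf_cake_top below 0.012 m and angle between the x axis of loaf_stencil_plate and the x axis of loaf_cake_top, either way round below 0.14 rad and angle between loaf_stencil_plate's own z axis and vertical below 0.08 rad and angle between loaf_cake_top's own z axis and vertical below 0.05 rad and contact force between the fingers and loaf_stencil above 1 N and linear speed of loaf_stencil below 0.02 m/s and angular speed of loaf_stencil below 0.15 rad/s and distance of loaf_cake_top from where it was at the start of the episode below 0.01 m and contact force between loaf_stencil and stand below 0.05 N and contact force between loaf_stencil and loaf_cake below 0.05 N and contact force between loaf_stencil and divider below 0.05 N and contact force between loaf_stencil and round_cake below 0.05 N and contact force between loaf_stencil and disc_stencil below 0.05 N and contact force between loaf_stencil and jar0 below 0.05 N and contact force between loaf_stencil and jar1 below 0.05 N and contact force between loaf_stencil and jar2 below 0.05 N and contact force between loaf_stencil and jar3 below 0.05 N and distance of each of jar0, jar1, jar2, jar3, tin0, tin1, shaker, round_cake from where it was at the start of the episode below 0.03 m and angle between each of jar0, jar1, jar2, jar3, tin0, tin1, shaker, round_cake's own z axis and vertical below 0.3 rad and distance of disc_stencil_grip from where it was at the start of the episode below 0.02 m); the arm keeps its last pose, push and grip.
It fails at once if the loaf cake is touched by the stencil or the robot (contact force between any of loaf_stencil, the arm, the fingers and loaf_cake above 0.2 N).
It fails at once if a jar, a tin, the shaker or the round cake is shifted by more than 30 mm or tipped, or the round stencil is shifted on its peg by more than 20 mm (not (distance of each of jar0, jar1, jar2, jar3, tin0, tin1, shaker, round_cake from where it was at the start of the episode below 0.03 m and angle between each of jar0, jar1, jar2, jar3, tin0, tin1, shaker, round_cake's own z axis and vertical below 0.3 rad and distance of disc_stencil_grip from where it was at the start of the episode below 0.02 m)).
It fails at once if the glass divider is knocked hard by the stencil or the robot (over 5 N) (contact force between any of loaf_stencil, the arm, the fingers and divider above 5 N).
It fails at once if the stencil crosses the line of the divider and the jars lower than the divider's top (height (world z) of loaf_stencil_plate below 0.095 m and y of loaf_stencil_plate in the frame of divider between -0.09 and 0 m).
It also fails if it takes over 51 s, if anything falls off the work surface, if the arm or the gripper's body presses on something with over 40 N, if the wrist force passes 120 N, or if a joint passes its speed limit or range.

## Working session

There is one attempt and no reset: what is moved stays moved. The work goes in short steps, Python scripts to look and compute and a shell command to move; the robot and the scene stay as the last step left them, time stands still between calls to the robot, and variables do not carry over. Pictures are saved under pics/ and viewed, and the job is handed in when it is done.

```bash
mkdir -p pics; ls; cat > h.py <<'E'
import numpy as np, cv2, pickle
from bench import r
def snap(n,f):
    s=r.snapshot(n); pickle.dump(s,open(f'pics/{f}.pkl','wb')); cv2.imwrite(f'pics/{f}.png',cv2.cvtColor(np.array(s['pixels']),cv2.COLOR_RGB2BGR)); return s
def load(f): return pickle.load(open(f'pics/{f}.pkl','rb'))
def atz(s,u,v,z):
    K,R,t=[np.array(s[k],float) for k in 'KRt']
    d=R.T@np.linalg.inv(K)@np.array([u,v,1.]); c=-R.T@t.ravel()
    return c+d*(z-c[2])/d[2]
def proj(s,X):
    K,R,t=[np.array(s[k],float) for k in 'KRt']
    p=K@(R@np.array(X,float)+t.ravel()); return p[:2]/p[2]
E
python3 - <<'E'
from h import *
for n in ('scene','top','wrist'):
    s=snap(n,n+'0'); print(n,np.array(s['K']).tolist(),np.round(-np.array(s['R']).T@np.array(s['t']).ravel(),1))
print(r.sense())
E
```

```text
pics
scene [[510.84796359844523, 0.0, 318.5127113832059], [0.0, 510.84796359844523, 245.21021948097115], [0.0, 0.0, 1.0]] [1429.5   -6.9  829. ]
top [[537.7567465584208, 0.0, 317.9299378842445], [0.0, 537.7567465584208, 235.8779089619381], [0.0, 0.0, 1.0]] [ 318.6   31.6 1563.8]
wrist [[371.64829954431775, 0.0, 318.6834043975447], [0.0, 371.64829954431775, 241.29730230011396], [0.0, 0.0, 1.0]] [ 282.1 -534.4  372.8]
{'time': 0.15, 'joint_pos': array([-7.33617215e+01,  7.50607519e+00,  8.53161048e+01, -1.43014702e-03,
        8.72606808e+01, -4.89247302e+00]), 'qd': array([ 0.0297328 , -0.02903717, -0.26386772, -0.13310068,  0.08872115,
       -0.03171615]), 'joint_efforts': array([-8.14335672e-04, -5.70063722e+01, -5.01158917e+01, -3.43308811e-04,
        9.57507669e-03,  1.89212989e-05]), 'tool_pos': array([ 220.09579364, -557.71529024,  230.46484724]), 'tcp_rot': array([-1.79917319e+02, -5.64366189e-03,  2.15308168e+01]), 'ft_force': array([-0.47540664,  0.50887311,  1.06176007]), 'wrist_torque': array([-0.02853622,  0.02285485, -0.01514754]), 'finger_gap': 85.61104284367659}
```

View pics/scene0.png

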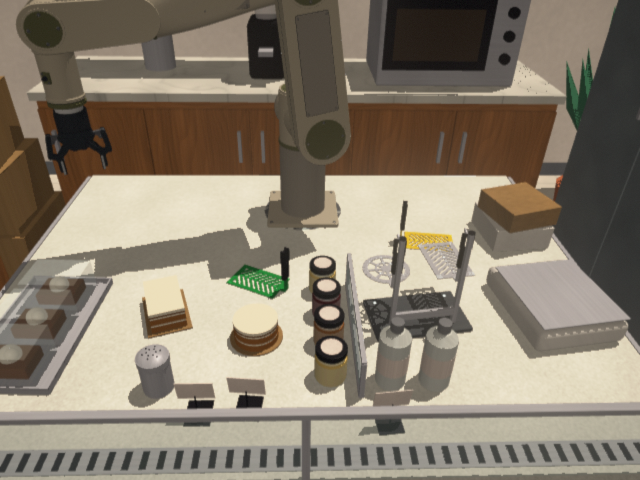

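View pics/top0.png

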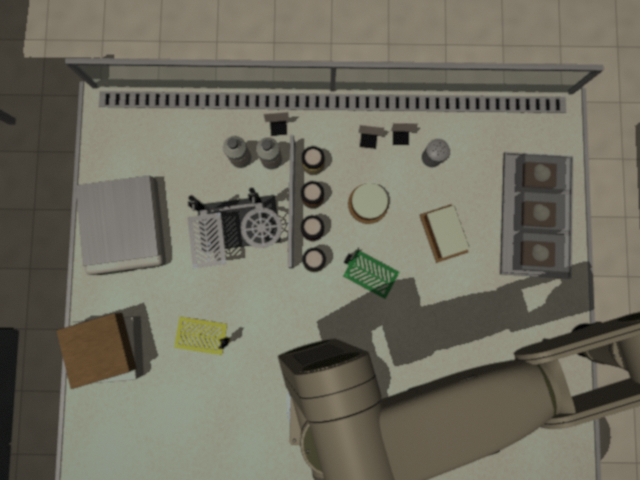

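View pics/wrist0.png

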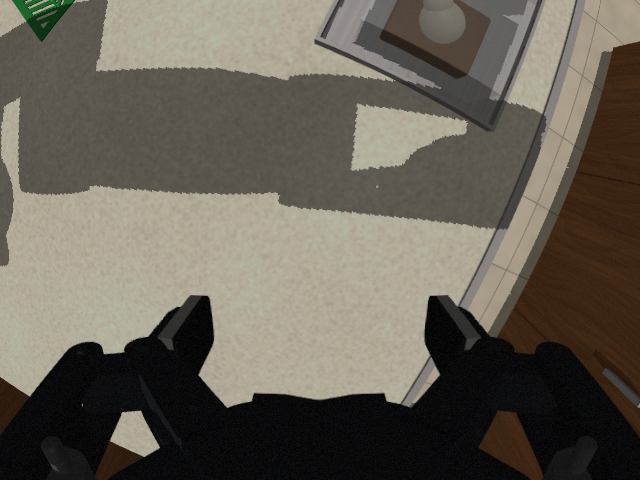

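Candidates, by pixel in the top picture: the steel rectangular plate on the stand's left post (207,240), the green look-alike (370,272), the yellow look-alike (202,335) and the round stencil (262,227). The description (steel, rectangular, hanging) fits the one at (207,240). I'll check it in a close crop.

```bash
python3 - <<'E'
from h import *
a=cv2.imread('pics/top0.png')[180:280,170:310]; b=cv2.imread('pics/scene0.png')[220:350,350:490]; c=cv2.imread('pics/top0.png')[195:270,410:480]
cv2.imwrite('pics/ca.png',cv2.resize(a,None,fx=5.7,fy=5.7,interpolation=cv2.INTER_CUBIC))
cv2.imwrite('pics/cb.png',cv2.resize(b,None,fx=4.5,fy=4.5,interpolation=cv2.INTER_CUBIC))
cv2.imwrite('pics/cc.png',cv2.resize(c,None,fx=8,fy=8,interpolation=cv2.INTER_CUBIC))
E
```

```text
(no output)
```

View pics/ca.png

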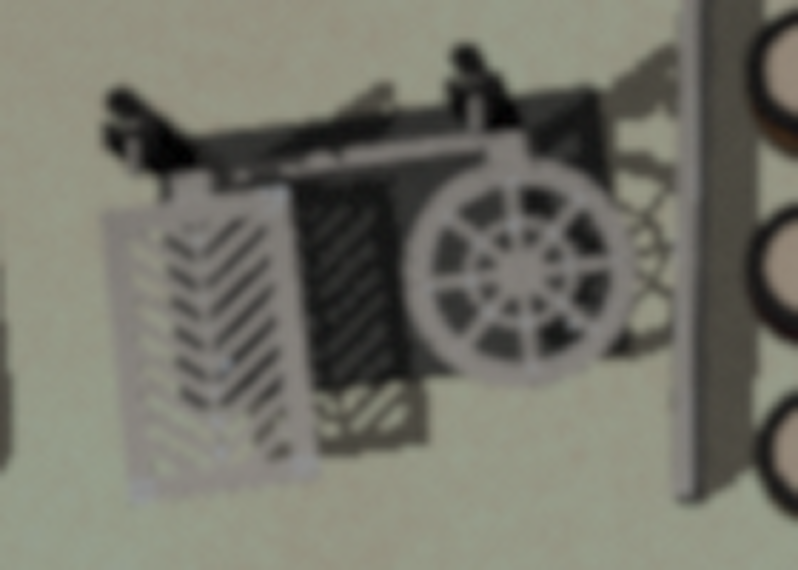

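View pics/cb.png

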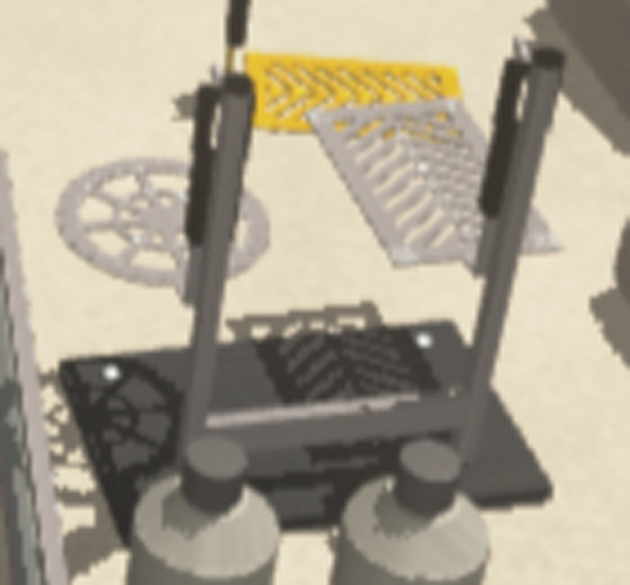

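View pics/cc.png

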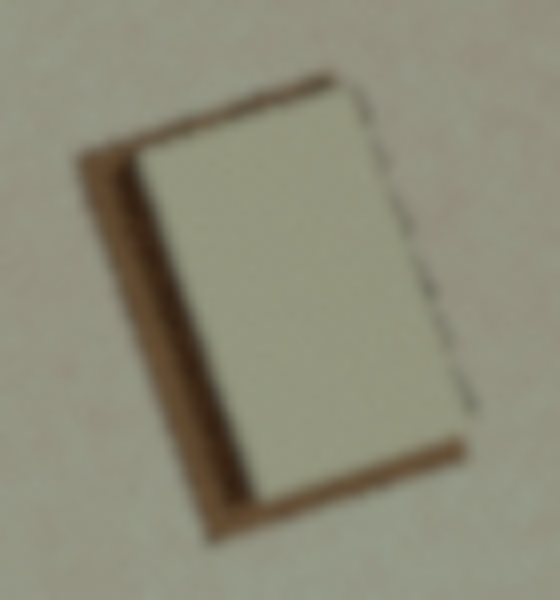

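The crops confirm it. The rectangular steel plate hangs on the +y post, with its plate corners clear at crop (130,500), (318,475), (288,190) and (103,212). Cream corners are at (138,155), (348,85), (470,425) and (262,498). Next I'll measure them.

```bash
python3 - <<'E'
from h import *
s=load('top0'); s2=load('scene0')
def rect(pts,f,o,z,L,W):
    P=np.array([atz(s,(u+.5)/f-.5+o[0],(v+.5)/f-.5+o[1],z)[:2] for u,v in pts])
    print(np.round(P,1).tolist(),'sides',np.round([np.linalg.norm(P[i]-P[i-3]) for i in range(4)],1),'c',P.mean(0).round(1))
    return P
P=rect([(130,500),(318,475),(288,190),(103,212)],5.7,(170,180),127,140,90)
d=(P[2]+P[3]-P[0]-P[1]); yaw=np.degrees(np.arctan2(d[1],d[0])); print('stencil yaw',yaw)
ax=np.array([np.cos(np.radians(yaw)),np.sin(np.radians(yaw))]); g=P.mean(0)+82*ax
print('grip',g)
C=rect([(138,155),(348,85),(470,425),(262,498)],8,(410,195),58,130,80)
d=(C[0]+C[1]-C[2]-C[3]); print('cake yaw',np.degrees(np.arctan2(d[1],d[0])))
for X in [(*g,250),(*g,222),(*g,125),(*(g+14*ax),261)]: print(X,'top',proj(s,X),'scene',proj(s2,X))
c=C.mean(0);cy=np.arctan2(d[1],d[0])
for a,b in ((65,40),(65,-40),(-65,-40),(-65,40)):
    X=(c[0]+a*np.cos(cy)-b*np.sin(cy),c[1]+a*np.sin(cy)+b*np.cos(cy),58);print('cake scene',proj(s2,X),proj(s,X))
# others
for n,uv,z in [('jar',(314,157),85),('jar',(312,193),85),('jar',(312,227),85),('jar',(314,258),85),('div',(293,137),100),('div',(291,267),100),('tin',(235,143),164),('tin',(268,145),164),('round',(369,202),58),('disc',(262,227),127),('greengrip',(350,258),100),('shaker',(437,150),101)]: print(n,atz(s,*uv,z).round())
E
```

```text
[[377.0, 370.1], [389.9, 282.4], [524.6, 300.8], [512.9, 388.0]] sides [ 88.7 136.   88.  137.1] c [451.1 335.3]
stencil yaw 7.636585974127235
grip [532.36766009 346.23410735]
[[539.4, -270.6], [565.4, -345.0], [445.3, -386.4], [418.7, -313.1]] sides [ 78.8 127.   77.9 128. ] c [ 492.2 -328.8]
cake yaw 19.208646397407737
(np.float64(532.3676600939687), np.float64(346.23410734746676), 250) top [192.77144073 202.37773037] scene [467.42553091 232.76279315]
(np.float64(532.3676600939687), np.float64(346.23410734746676), 222) top [195.35773929 204.19623694] scene [465.07171528 243.74783764]
(np.float64(532.3676600939687), np.float64(346.23410734746676), 125) top [203.55121951 209.95732647] scene [457.41521393 279.48003644]
(np.float64(546.2434925039528), np.float64(348.09455754299313), 261) top [191.18048514 196.04701924] scene [471.0868785  231.92377976]
cake scene [184.5888008  306.81094058] [426.46959089 213.57933173]
cake scene [148.07094761 314.94452568] [453.10834065 204.72264797]
cake scene [142.55701199 280.82828387] [468.88135712 248.16747479]
cake scene [176.28136914 274.00394785] [442.04474789 257.169226  ]
jar [693.  50.  85.]
jar [590.  54.  85.]
jar [495.  53.  85.]
jar [409.  46.  85.]
div [745. 109. 100.]
div [383. 108. 100.]
tin [708. 260. 164.]
tin [704. 172. 164.]
round [ 571. -107.   58.]
disc [488. 187. 127.]
greengrip [409. -52. 100.]
shaker [ 713. -292.  101.]
```

```bash
python3 - <<'E'
from h import *
b=cv2.imread('pics/scene0.png')[260:350,120:300]
cv2.imwrite('pics/cd.png',cv2.resize(b,None,fx=4.4,fy=4.4,interpolation=cv2.INTER_CUBIC))
E
```

```text
(no output)
```

View pics/cd.png

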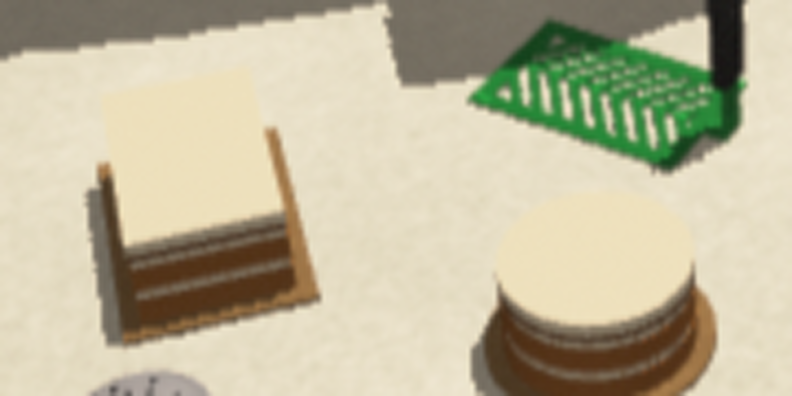

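```bash
cat >> h.py <<'E'
def shift(X,yaw=None):
    from scipy.spatial.transform import Rotation as Ro
    s=r.sense(); Rt=Ro.from_euler('xyz',s['tcp_rot'],degrees=True).as_matrix()
    d=Rt.T@(np.array(X,float)-s['tool_pos'])/1000
    out=d.round(4).tolist()
    if yaw is not None: out.append(round(np.radians(s['tcp_rot'][2]-yaw),3))
    return out
E
python3 - <<'E'
from h import *
for X,y in [((220,-558,380),21.5),((350,-350,380),15),((480,-150,380),7.6),((480,150,380),7.6),((440,330,380),7.6)]: print(shift(X,y))
E
```

```text
[-0.0002, 0.0, -0.1495, np.float64(0.001)]
[0.1971, -0.1458, -0.1493, np.float64(0.114)]
[0.3914, -0.2841, -0.1491, np.float64(0.243)]
[0.5015, -0.5632, -0.1487, np.float64(0.243)]
[0.5304, -0.7453, -0.1484, np.float64(0.243)]
```

```bash
python3 -m jog '[[0,0,-0.05,0,1],[0,0,-0.1,0,1],[0.03,-0.02,-0.15,0,1],[0.1,-0.07,-0.15,0.05,1],[0.15,-0.11,-0.15,0.1,1],[0.197,-0.146,-0.15,0.114,1],[0.23,-0.17,-0.15,0.14,1],[0.27,-0.2,-0.15,0.17,1],[0.31,-0.23,-0.15,0.2,1],[0.35,-0.255,-0.15,0.22,1],[0.39,-0.284,-0.15,0.243,1],[0.41,-0.33,-0.15,0.243,1],[0.43,-0.375,-0.15,0.243,1],[0.445,-0.42,-0.15,0.243,1],[0.46,-0.465,-0.15,0.243,1],[0.48,-0.51,-0.15,0.243,1],[0.5,-0.56,-0.15,0.243,1],[0.51,-0.61,-0.15,0.243,1],[0.52,-0.66,-0.15,0.243,1],[0.525,-0.7,-0.15,0.243,1]]'; python3 -m jog '[[0,0,0,0,1]]';  python3 - <<'E'
from h import *
print(r.sense()['tool_pos'],shift((440,330,380),7.6))
E
```

```text
time: 2.15
tool_pos: [457.9, 251.6, 381.1]
tcp_rot: [-179.9, 0.0, 7.6]
ft_force: [0.6, 0.0, 0.2]
finger_gap: 85.6
time: 2.25
tool_pos: [455.9, 256.7, 380.4]
tcp_rot: [-179.8, 0.1, 8.0]
ft_force: [-0.7, -1.6, -0.2]
finger_gap: 85.3
[455.85769681 256.74567783 380.37965079] [-0.0055, -0.0747, 0.0006, np.float64(0.006)]
```

```bash
python3 -m jog '[[0,-0.04,0,0.006,1],[-0.005,-0.075,0,0.006,1],[-0.005,-0.075,0,0.006,1],[-0.005,-0.075,0,0.006,1],[-0.005,-0.075,0,0.006,1]]'; python3 - <<'E'
from h import *
snap('wrist','w1')
E
```

```text
time: 2.75
tool_pos: [440.9, 329.4, 380.5]
tcp_rot: [-179.9, 0.1, 7.6]
ft_force: [0.6, -0.3, -0.4]
finger_gap: 85.2
```

View pics/w1.png

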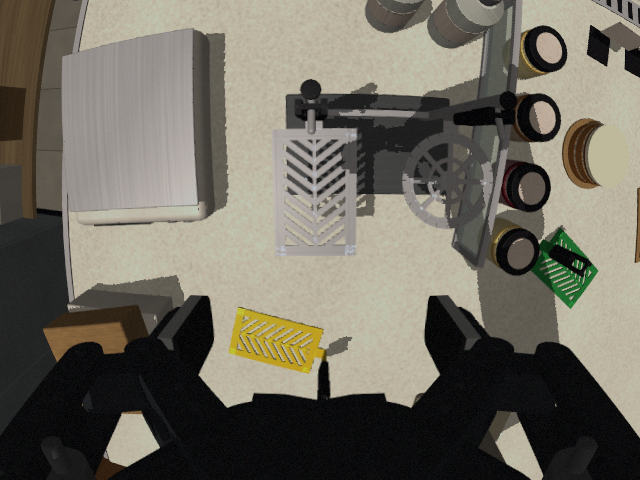

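The wrist picture shows the hung plate with corners near (274,130), (356,129), (355,255) and (276,255). The grip and post head are at (312,100). I'll measure these with the fisheye model.

```bash
cat >> h.py <<'E'
def fray(s,u,v):
    K,R,t=[np.array(s[k],float) for k in 'KRt']
    x=(u-K[0,2])/K[0,0]; y=(v-K[1,2])/K[1,1]; th=np.hypot(x,y)
    d=np.array([np.sin(th)*x/th,np.sin(th)*y/th,np.cos(th)]) if th>1e-9 else np.array([0,0,1.])
    return -R.T@t.ravel(), R.T@d
def fatz(s,u,v,z):
    c,d=fray(s,u,v); return c+d*(z-c[2])/d[2]
def fproj(s,X):
    K,R,t=[np.array(s[k],float) for k in 'KRt']
    p=R@np.array(X,float)+t.ravel(); n=np.hypot(p[0],p[1]); th=np.arctan2(n,p[2])
    return np.array([K[0,2]+K[0,0]*th*p[0]/n, K[1,2]+K[1,1]*th*p[1]/n])
E
python3 - <<'E'
from h import *
a=cv2.imread('pics/w1.png')
cv2.imwrite('pics/ce.png',cv2.resize(a[70:150,260:370],None,fx=7,fy=7,interpolation=cv2.INTER_CUBIC))
cv2.imwrite('pics/cf.png',cv2.resize(a[235:265,260:370],None,fx=7,fy=7,interpolation=cv2.INTER_CUBIC))
E
```

```text
(no output)
```

View pics/ce.png

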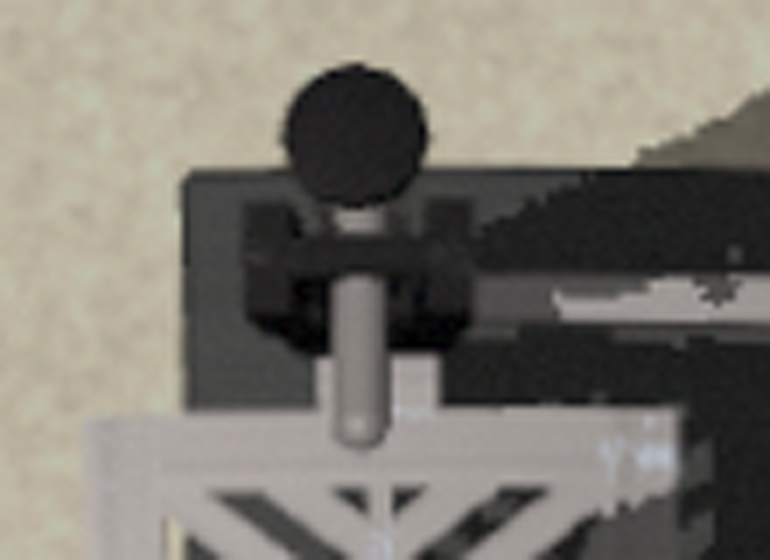

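View pics/cf.png

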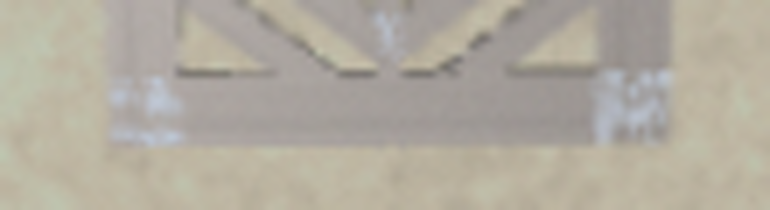

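```bash
python3 - <<'E'
from h import *
s=load('w1')
P=np.array([fatz(s,u,v,127)[:2] for u,v in [(275.4,255.9),(356.0,255.8),(357.4,128.3),(272.6,129.7)]])
print(P.round(1).tolist(),[round(np.linalg.norm(P[i]-P[i-3]),1) for i in range(4)],P.mean(0))
d=P[2]+P[3]-P[0]-P[1]; yaw=np.arctan2(d[1],d[0]); print(np.degrees(yaw)); 
d2=P[3]+P[0]-P[2]-P[1]; print(np.degrees(np.arctan2(-d2[0],d2[1])))
g=P.mean(0)+82*np.array([np.cos(yaw),np.sin(yaw)]); print('g',g)
# grip top edges at z=250 
A=fatz(s,260+243/7,70+255/7,250)[:2];B=fatz(s,260+472/7,70+255/7,250)[:2]; print('top',A,B,np.linalg.norm(A-B),(A+B)/2)
print('cap',fatz(s,260+356/7,70+136/7,261))
for z in (250,222,163): print(z,(fproj(s,(*g,z))-[260,70])*7)
E
```

```text
[[376.9, 369.3], [389.1, 279.8], [527.9, 299.4], [514.7, 387.8]] [np.float64(90.3), np.float64(140.1), np.float64(89.4), np.float64(139.0)] [452.14109113 334.07484089]
7.86507942626886
8.11904021772953
g [533.36972113 345.29578861]
top [531.23061134 358.24546223] [534.25110242 334.81612601] 23.62323352086762 [532.74085688 346.53079412]
cap [543.67664654 347.89067506 261.        ]
250 [370.07500704 250.01327097]
222 [374.31001777 273.79783662]
163 [381.07540471 311.88022281]
```

The two cameras agree on the grip at about (533, 346) with yaw 7.9°. The plate measures 140 x 90 mm and the grip 23.6 mm wide, both as given. Now I'll go above it.

```bash
python3 - <<'E'
from h import *
print(shift((533,346,300),7.9))
E
```

```text
[0.0936, -0.0043, 0.0804, np.float64(-0.006)]
```

```bash
python3 -m jog '[[0.03,0,0.01,-0.006,1],[0.06,-0.004,0.03,-0.006,1],[0.0935,-0.004,0.06,-0.006,1],[0.0935,-0.004,0.08,-0.006,1],[0.0935,-0.004,0.08,-0.006,1],[0.0935,-0.004,0.08,-0.006,1],[0.0935,-0.004,0.08,-0.006,1]]'; python3 - <<'E'
from h import *
s=snap('wrist','w2')
for z in (250,222): print(fproj(s,(533,346,z)))
print(shift((533,346,203),7.9),r.sense()['tool_pos'])
E
```

```text
time: 3.5
tool_pos: [533.4, 345.6, 303.3]
tcp_rot: [-179.8, -0.1, 7.9]
ft_force: [0.0, 0.1, 1.1]
finger_gap: 85.2
[316.4279834  265.69892213]
[316.83348751 251.3409106 ]
[-0.0006, 0.0002, 0.1005, np.float64(-0.0)] [533.43311264 345.83457876 303.47732496]
```

View pics/w2.png

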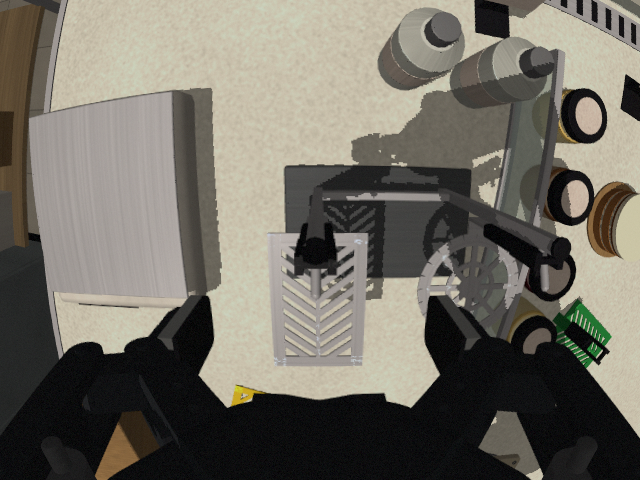

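The grip sits at (316,262), midway between the fingers and where it was predicted. I'll descend and close.

```bash
python3 -m jog '[[0,0,0.03,0,1],[0,0,0.06,0,1],[0,0,0.08,0,1],[0,0,0.095,0,1],[0,0,0.101,0,1],[0,0,0.101,0,1],[0,0,0.101,0,1]]' 100; python3 - <<'E'
from h import *
s=snap('wrist','w3');print(r.sense()['tool_pos'],shift((533,346,203),7.9))
E
```

```text
time: 4.25
tool_pos: [534.2, 346.7, 204.2]
tcp_rot: [-179.7, -0.2, 7.9]
ft_force: [0.3, -0.2, -0.2]
finger_gap: 85.3
[534.34607013 346.68715134 204.37393394] [-0.0014, 0.0005, 0.0014, np.float64(-0.0)]
```

View pics/w3.png

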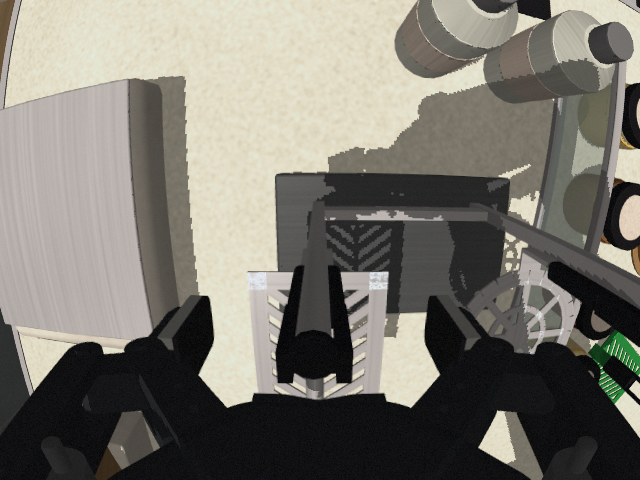

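The grip and post (315,340) lie between the open fingers with nothing touching. Now I'll close them.

```bash
python3 -m jog '[[-0.001,0,0.001,0,0.6],[-0.001,0,0.001,0,0.3],[-0.001,0,0.001,0,0],[-0.001,0,0.001,0,0],[-0.001,0,0.001,0,0],[-0.001,0,0.001,0,0],[-0.001,0,0.001,0,0],[-0.001,0,0.001,0,0]]' 110; python3 - <<'E'
from h import *
s=snap('wrist','w4');q=r.sense();print(q['tool_pos'],q['finger_gap'],q['ft_force'],q['tcp_rot'])
E
```

```text
time: 5.1
tool_pos: [533.5, 346.6, 203.6]
tcp_rot: [-179.7, -0.3, 7.9]
ft_force: [0.8, 0.7, 2.4]
finger_gap: 22.6
[533.54198482 346.61419818 203.57422501] 22.610850149890776 [1.63338357 1.12119629 1.87787388] [-179.70990636   -0.28125431    7.89272864]
```

View pics/w4.png

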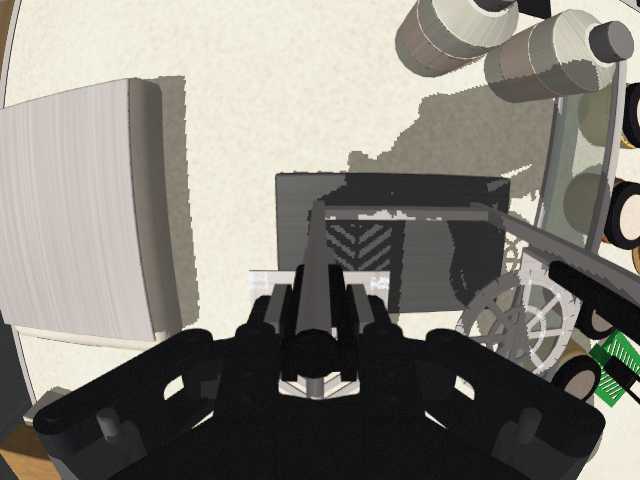

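The fingers hold the grip at a gap of 22.6 mm. I'll raise it 13 mm straight up and check.

```bash
python3 -m jog '[[0,0,-0.003,0,0],[0,0,-0.006,0,0],[0,0,-0.009,0,0],[0,0,-0.012,0,0],[0,0,-0.014,0,0],[0,0,-0.014,0,0],[0,0,-0.014,0,0],[0,0,-0.014,0,0]]' 110; python3 - <<'E'
from h import *
s=snap('wrist','w5');q=r.sense();print(q['tool_pos'],q['finger_gap'],q['ft_force'],q['tcp_rot'],q['wrist_torque'])
E
```

```text
time: 5.95
tool_pos: [533.4, 346.6, 217.4]
tcp_rot: [-179.7, -0.3, 7.9]
ft_force: [-0.9, 0.5, -1.2]
finger_gap: 22.3
[533.44644696 346.54975662 217.40075832] 22.364358746349815 [-0.45273106  0.91039473 -1.20049729] [-179.71108846   -0.27355735    7.89318431] [0.01716763 0.01183037 0.0159111 ]
```

View pics/w5.png

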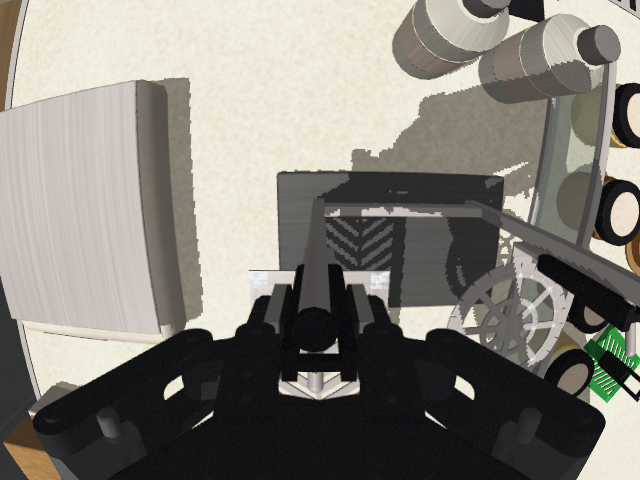

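The stencil rose with the hand: the plate edge stays at the same picture rows and the ring bar has moved up at (320,362). The load is about 1.2 N, its own weight. Next I'll draw back 60 mm along -x.

```bash
python3 -m jog '[[-0.006,0,0,0,0],[-0.012,0,0,0,0],[-0.018,0,0,0,0],[-0.024,0,0,0,0],[-0.03,0,0,0,0],[-0.036,0,0,0,0],[-0.042,0,0,0,0],[-0.05,0,0,0,0],[-0.058,0,0,0,0],[-0.065,0,0,0,0],[-0.065,0,0,0,0],[-0.065,0,0,0,0],[-0.065,0,0,0,0]]' 110; python3 - <<'E'
from h import *
s=snap('wrist','w6');q=r.sense();print(q['tool_pos'],q['finger_gap'],q['ft_force'],q['tcp_rot'],q['wrist_torque'])
E
```

```text
time: 7.3
tool_pos: [469.3, 337.6, 217.2]
tcp_rot: [-179.7, -0.3, 7.9]
ft_force: [-0.0, -0.0, -1.7]
finger_gap: 22.4
[469.32304843 337.63050643 217.14869366] 22.589786275351692 [-0.64505176  0.57180806 -1.47671824] [-179.70643435   -0.28709376    7.88303477] [-0.01910997 -0.07961046 -0.05442814]
```

View pics/w6.png

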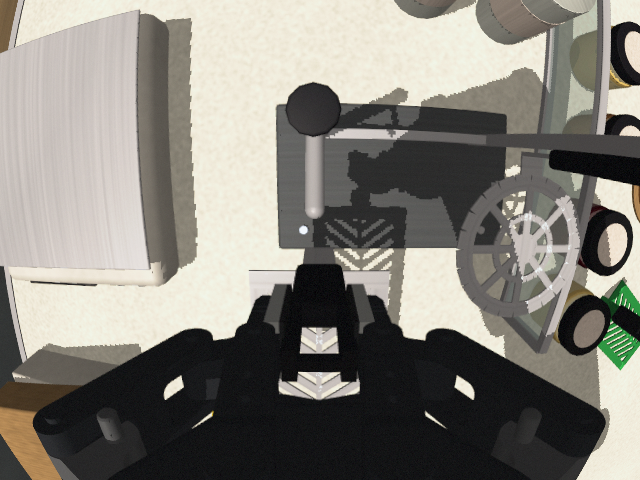

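The stencil is off the peg, which stands free at (315,170). I'll raise it and carry it across at about 300 mm TCP height.

```bash
python3 -m jog '[[0,0,-0.01,0,0],[0,0,-0.03,0,0],[0,0,-0.05,0,0],[0,0,-0.07,0,0],[0,0,-0.085,0,0],[0,0,-0.085,0,0],[0,0,-0.085,0,0]]' 110; python3 - <<'E'
from h import *
for X,y in [((455,150,300),7.9),((455,-100,300),10),((500,-230,300),19.2),((570,-302,300),19.2)]: print(shift(X,y))
E
```

```text
time: 8.05
tool_pos: [469.1, 337.2, 302.0]
tcp_rot: [-179.7, -0.3, 7.9]
ft_force: [0.7, -0.4, -1.0]
finger_gap: 22.2
[-0.0397, 0.1835, 0.0009, np.float64(-0.0)]
[-0.0739, 0.4311, -0.0006, np.float64(-0.037)]
[-0.0472, 0.566, -0.0011, np.float64(-0.198)]
[0.0123, 0.647, -0.0012, np.float64(-0.198)]
```

```bash
python3 -m jog '[[0,0.01,0,0,0],[-0.005,0.03,0,0,0],[-0.01,0.055,0,0,0],[-0.02,0.085,0,0,0],[-0.025,0.115,0,0,0],[-0.03,0.145,0,0,0],[-0.035,0.175,0,0,0],[-0.04,0.205,0,0,0],[-0.045,0.235,0,0,0],[-0.05,0.265,0,0,0],[-0.053,0.295,0,-0.005,0],[-0.056,0.325,0,-0.01,0],[-0.06,0.355,0,-0.015,0],[-0.065,0.385,0,-0.02,0],[-0.07,0.41,0,-0.03,0],[-0.073,0.43,0,-0.04,0],[-0.073,0.43,0,-0.04,0],[-0.073,0.43,0,-0.04,0]]' 110;  python3 - <<'E'
from h import *
for X,y in [((500,-230,300),19.2),((570,-302,300),19.2)]: print(shift(X,y))
E
```

```text
time: 9.85
tool_pos: [455.1, -99.1, 298.3]
tcp_rot: [-179.6, -0.2, 10.1]
ft_force: [-0.3, 0.9, -1.8]
finger_gap: 22.3
[0.0214, 0.1367, -0.0024, np.float64(-0.159)]
[0.0777, 0.2199, -0.0027, np.float64(-0.159)]
```

```bash
python3 -m jog '[[0.002,0.015,0,-0.01,0],[0.006,0.04,0,-0.03,0],[0.01,0.065,0,-0.05,0],[0.015,0.09,0,-0.07,0],[0.02,0.115,0,-0.1,0],[0.03,0.14,0,-0.12,0],[0.045,0.165,0,-0.14,0],[0.055,0.185,0,-0.16,0],[0.068,0.205,0,-0.16,0],[0.078,0.22,0,-0.16,0],[0.078,0.22,0.015,-0.16,0],[0.078,0.22,0.04,-0.16,0],[0.078,0.22,0.065,-0.16,0],[0.078,0.22,0.085,-0.16,0],[0.078,0.22,0.097,-0.16,0],[0.078,0.22,0.097,-0.16,0],[0.078,0.22,0.097,-0.16,0],[0.078,0.22,0.097,-0.16,0]]' 110;  python3 - <<'E'
from h import *
for n in ('scene','top','wrist'): snap(n,n+'7')
q=r.sense();print(q['tool_pos'],q['finger_gap'],q['ft_force'],q['tcp_rot'],q['wrist_torque'])
s=cv2.imread('pics/scene7.png')[190:340,80:280]; cv2.imwrite('pics/s7.png',cv2.resize(s,None,fx=4,fy=4,interpolation=cv2.INTER_CUBIC))
s=cv2.imread('pics/top7.png')[160:300,380:520]; cv2.imwrite('pics/t7.png',cv2.resize(s,None,fx=4.2,fy=4.2,interpolation=cv2.INTER_CUBIC))
E
```

```text
time: 11.65
tool_pos: [571.3, -301.6, 202.0]
tcp_rot: [-179.8, -0.4, 19.3]
ft_force: [0.1, 0.1, -1.6]
finger_gap: 22.8
[ 571.17715368 -301.75158543  201.74770317] 22.38539961223144 [ 0.0358886  -0.06808051 -0.03292894] [-179.78853816   -0.35612923   19.23920912] [ 0.03065102 -0.04255049  0.03911343]
```

View pics/s7.png

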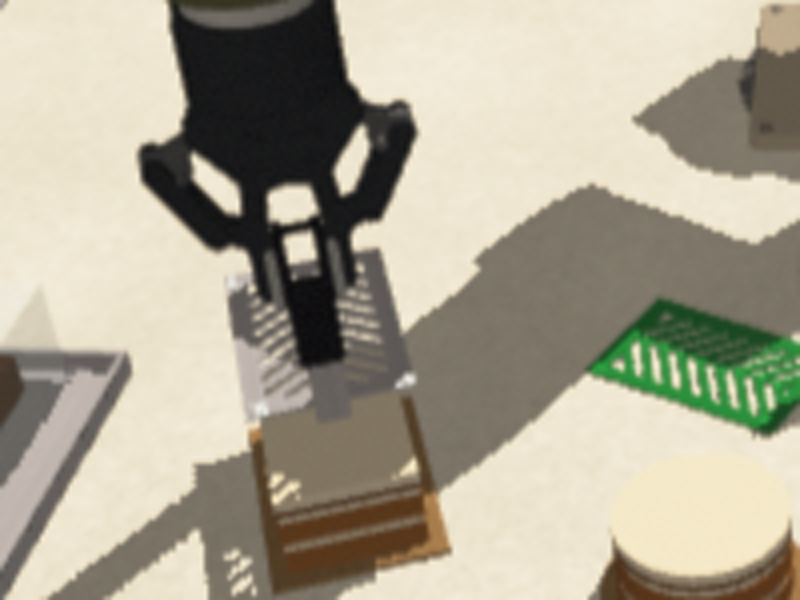

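View pics/t7.png

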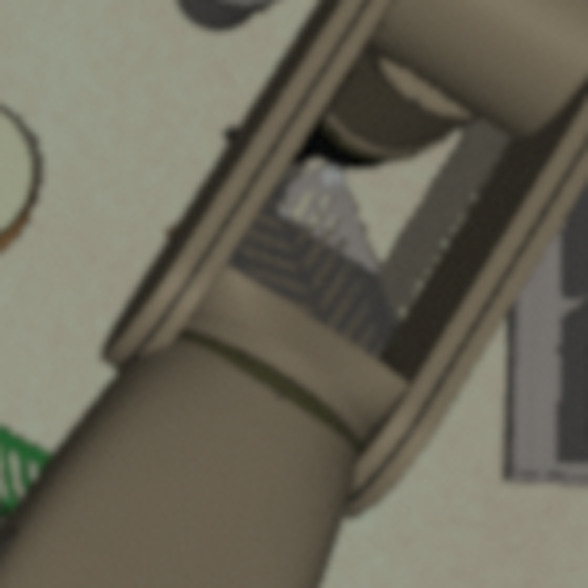

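View pics/wrist7.png

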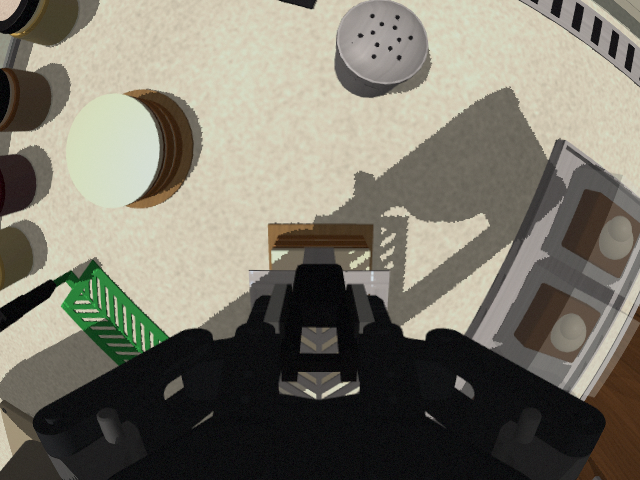

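The scene picture shows the stencil above the cake, with plate corners at crop (253,420), (415,385), (380,250) and (228,283). I'll compare these with the projected pose to check tilt and offset.

```bash
python3 - <<'E'
from h import *
from scipy.optimize import least_squares
from scipy.spatial.transform import Rotation as Ro
s=load('scene7')
obs=np.array([(253,420),(415,385),(380,250),(228,283)])/4+[80,190]
tp=np.array([571.2,-301.7,201.8]);yaw=19.24
loc=np.array([(70,-45,0),(70,45,0),(-70,45,0),(-70,-45,0)],float)
def pts(p): return (Ro.from_euler('ZYX',[p[3],p[4],p[5]],degrees=True).as_matrix()@loc.T).T+p[:3]
c=np.cos(np.radians(yaw));sn=np.sin(np.radians(yaw))
p0=np.array([tp[0]-82*c,tp[1]-82*sn,tp[2]-76.6,yaw,0,0])
P=lambda p:np.array([proj(s,x) for x in pts(p)])
print('pred',p0.round(1));print((obs-P(p0)).round(2))
f=least_squares(lambda p:np.r_[(P(p)-obs).ravel()/.5,(p-p0)/[5,5,5,5,5,5]],p0);print(f.x.round(2))
# baseline: same check when hung, scene0
s=load('scene0')
obs0=np.array([(395,262),(560,247),(460,98),(312,115)])/4.5+[350,220]
p1=np.array([452,334.2,127,7.9,0,0]);print((obs0-P(p1)).round(2))
# wrist: far corners of plate while held: compare w4 (hung) vs now
E
python3 - <<'E'
import cv2
a=[cv2.resize(cv2.imread(f'pics/{n}.png')[255:310,235:405],None,fx=4.6,fy=4.6,interpolation=cv2.INTER_CUBIC) for n in ('w4','wrist7')]
cv2.imwrite('pics/cmp.png',cv2.vconcat(a))
E
```

```text
pred [ 493.8 -328.7  125.2   19.2    0.     0. ]
[[2.88 1.17]
 [0.59 1.4 ]
 [0.94 2.02]
 [2.1  2.89]]
[ 491.69 -326.64  118.31   19.54   -1.24    0.84]
[[1.41 0.63]
 [0.51 0.89]
 [1.61 1.44]
 [3.14 2.31]]
```

View pics/cmp.png

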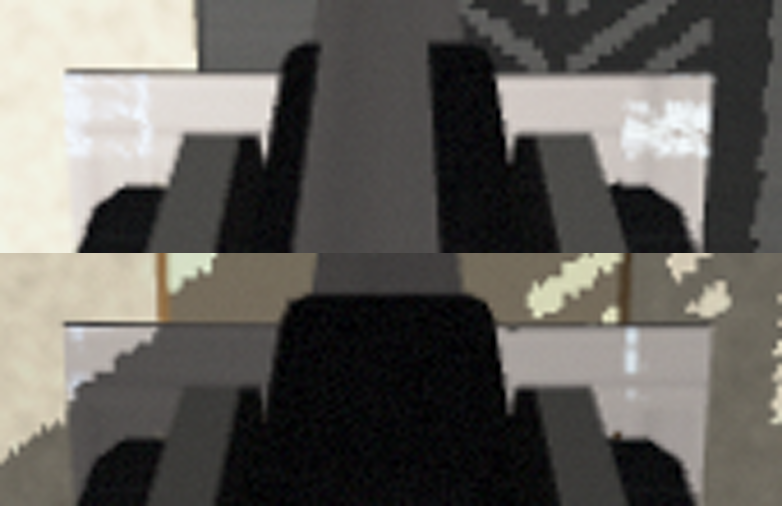

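In the wrist view the plate edge sits at the same pixels as when it hung, so nothing has slipped or tilted. The scene residuals match the baseline bias seen at the peg. I'll descend slowly to an underside height of about 70 mm (TCP 148.5).

```bash
python3 - <<'E'
from h import *
print(shift((570.2,-301.2,149),19.2))
E
python3 -m jog '[[-0.001,0,0.005,0,0],[-0.001,-0.001,0.012,0,0],[-0.001,-0.001,0.019,0,0],[-0.001,-0.001,0.026,0,0],[-0.001,-0.001,0.032,0,0],[-0.001,-0.001,0.037,0,0],[-0.001,-0.001,0.041,0,0],[-0.001,-0.001,0.043,0,0],[-0.001,-0.001,0.043,0,0],[-0.001,-0.001,0.043,0,0],[-0.001,-0.001,0.043,0,0]]' 110;  python3 - <<'E'
from h import *
for n in ('scene','wrist'): snap(n,n+'8')
q=r.sense();print(q['tool_pos'],q['finger_gap'],q['ft_force'],q['tcp_rot'],shift((570.2,-301.2,148.5),19.2))
s=cv2.imread('pics/scene8.png')[200:340,90:250]; cv2.imwrite('pics/s8.png',cv2.resize(s,None,fx=4.2,fy=4.2,interpolation=cv2.INTER_CUBIC))
E
```

```text
[-0.0011, -0.0006, 0.0527, np.float64(0.001)]
time: 12.9
tool_pos: [570.3, -301.1, 159.2]
tcp_rot: [-179.8, -0.4, 19.2]
ft_force: [-0.3, -0.2, -1.1]
finger_gap: 22.7
[ 570.2708842  -300.96994958  159.08635255] 22.926409595070492 [ 1.11805106 -0.27502826 -1.02404972] [-179.8119534    -0.37505575   19.24005927] [-0.0002, 0.0002, 0.0106, np.float64(0.001)]
```

View pics/s8.png

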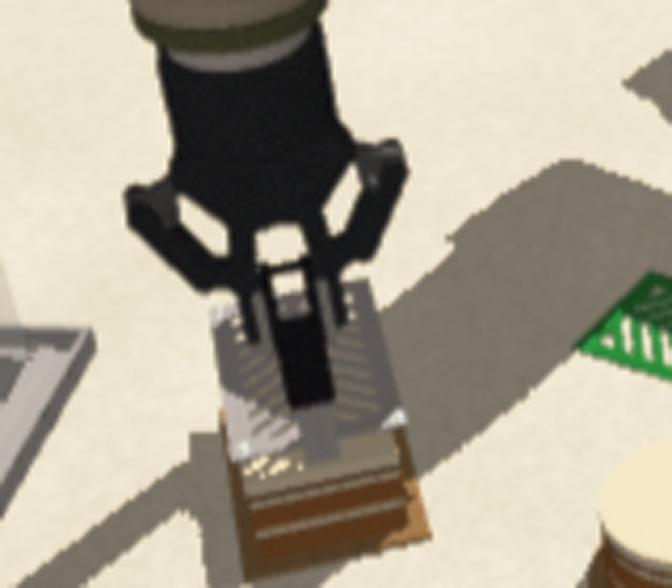

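View pics/wrist8.png

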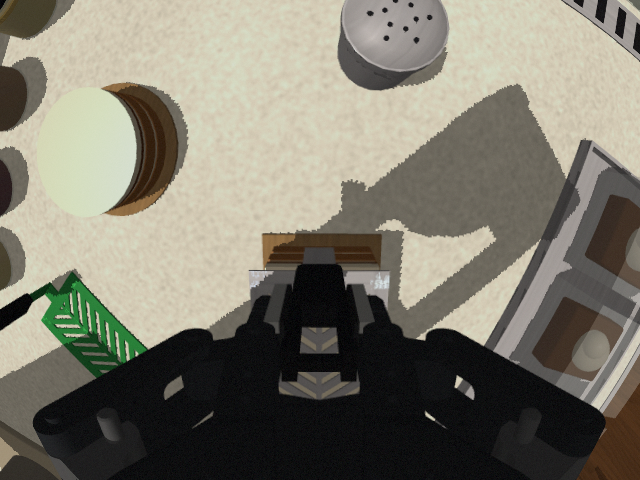

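Still level, with about 22 mm to go above the cream. The card's far edge shows at (263,234) to (381,234) in the wrist picture, so I'll use it as an independent check of the cake centre.

```bash
python3 - <<'E'
from h import *
s=load('wrist8')
for z in (0,4,8):
    A,B=fatz(s,262.5,234,z)[:2],fatz(s,381.5,234,z)[:2]
    d=A-B; n=np.array([d[1],-d[0]])/np.linalg.norm(d); 
    print(z,A.round(1),B.round(1),np.linalg.norm(d).round(1),'centre',((A+B)/2-75*n).round(1),np.degrees(np.arctan2(n[1],n[0])).round(1))
q=load('scene0')
E
```

```text
0 [ 547.5 -259.5] [ 580.7 -354.2] 100.3 centre [ 493.4 -331.7] 19.3
4 [ 548.6 -259.8] [ 581.4 -353.2] 99.0 centre [ 494.3 -331.4] 19.3
8 [ 549.8 -260.1] [ 582.1 -352.3] 97.7 centre [ 495.2 -331. ] 19.3
```

The centre from the wrist view agrees within 2–3 mm and the yaw within 0.1°. I'll make the final 10 mm descent slowly and then settle.

```bash
python3 -m jog '[[0,0.001,0.002,0,0],[0,0.001,0.004,0,0],[0,0.001,0.006,0,0],[0,0.001,0.008,0,0],[0,0.001,0.0095,0,0],[0,0.001,0.01,0,0],[0,0.001,0.01,0,0],[0,0.001,0.01,0,0],[0,0.001,0.01,0,0],[0,0.001,0.01,0,0],[0,0.001,0.01,0,0],[0,0.001,0.01,0,0]]' 110;  python3 - <<'E'
from h import *
for n in ('scene','wrist','top'): snap(n,n+'9')
q=r.sense();print(q['tool_pos'],q['finger_gap'],q['ft_force'],q['tcp_rot'],q['qd'].round(2))
s=cv2.imread('pics/scene9.png')[190:410,100:480]; cv2.imwrite('pics/s9.png',cv2.resize(s,None,fx=2.1,fy=2.1,interpolation=cv2.INTER_CUBIC))
E
```

```text
time: 14.2
tool_pos: [570.7, -301.9, 149.2]
tcp_rot: [-179.8, -0.4, 19.2]
ft_force: [-0.1, -0.4, -0.9]
finger_gap: 22.4
[ 570.67262973 -301.89139672  149.13607002] 22.553822845070314 [-0.08056326 -0.07453575 -0.99336394] [-179.81817096   -0.37741049   19.24113088] [ 0.04  0.01 -0.03  0.01 -0.08 -0.02]
```

View pics/s9.png

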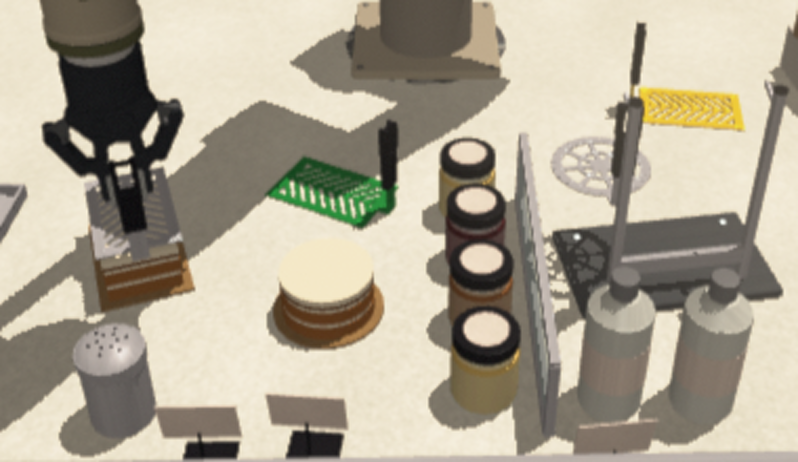

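View pics/wrist9.png

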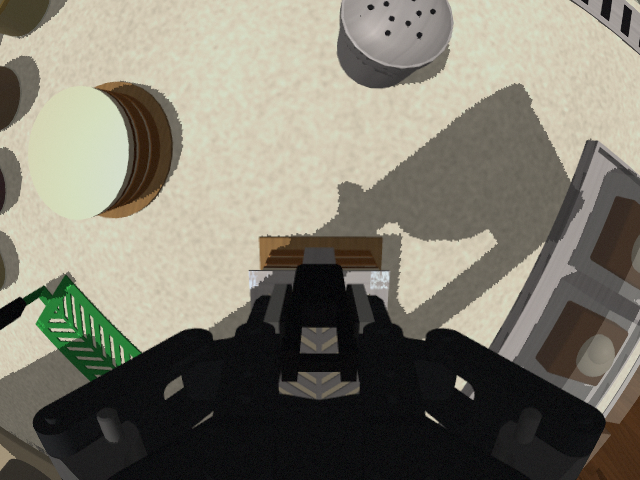

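View pics/top9.png

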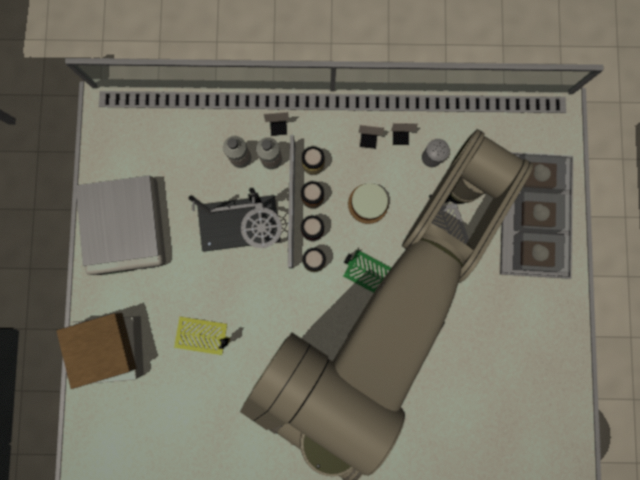

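The plate hangs level over the cream with a visible gap, the plate edge at wrist pixels (249–389, 270) is unchanged, and everything else stands where it was. The arm is still, so I'm handing in.

```bash
python3 -c "
from bench import r
print(r.hand_in())"
```

```text
the job is handed in; nothing more can be done
None
```

I lifted the rectangular stencil 14 mm, drew it 65 mm off its peg and carried it over the divider and jars with the plate at about 220 mm. I handed in at 14.2 s, still holding it level above the loaf cake; no verdict was reported.

**Last checks**
- **Height:** the underside is at about 70.5 mm, roughly 12 mm above the cream. This comes from the TCP height and the given 125 mm hanging height.
- **Position and alignment:** the plate centre is within about 3 mm of the cake centre. The long sides line up within about 0.1°.
- **Level:** the tool's tilt is under 0.4°. The plate edge stayed at the same wrist-camera pixels as when it hung, so it did not slip in the grip.
- **Stillness:** joint speeds were below 0.1°/s, and the force read about 1 N, roughly the stencil's weight.
- **Surroundings:** the jars, tins, shaker, round cake and round stencil look unmoved in the last pictures.

**Disagreements:** the scene camera put plate corners 1–3 pixels off the prediction, but showed a similar offset while the stencil still hung, so I took it as calibration bias. The wrist view put the cake centre 2–3 mm from the top-camera figure. I shifted 1 mm towards the wrist figure before the last descent.

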